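# Turn over two game boxes and file them by the mark underneath

### The job

Two game boxes that look alike lie lid up on sloping stands; one has a ring, the other a bar, inlaid in its underside. Lift each box, turn it until its underside faces the room so the mark can be read, and stand it upright on either of its small ends in the white holder with the matching badge, the mark facing away from the robot, towards the badge. Set the boxes down gently, let go, and leave everything else on the sideboard where it is.

Things in the scene. Friction and masses are not known exactly. Their poses are not given: they have to be found in the camera images.
- ring_box: Plain closed wooden game box, 100 long (its x) x 56 wide (its y) x 34 mm thick (its z), about 0.2 kg, looking the same from above as the other; a black ring, 38 mm across, is inlaid in the middle of its underside. Origin: centre of the underside (so on the mark); z points from the underside through the lid (lid has a dark thumb notch near the -x end). It starts lid up on a sloping stand.
- bar_box: Plain closed wooden game box, 100 long (its x) x 56 wide (its y) x 34 mm thick (its z), about 0.2 kg, looking the same from above as the other; a black bar, 42 x 10 mm, lying across the box, is inlaid in the middle of its underside. Origin: centre of the underside (so on the mark); z points from the underside through the lid (lid has a dark thumb notch near the -x end). It starts lid up on a sloping stand.
- ring_stand: Sloping stand, fixed, dark wood, under the ring box. Origin on the table below the centre of its board, z up, x horizontal, the way the board rises. Board 100 x 46 mm, narrower than the box, sloping 25 degrees up towards +x; its top face is 45 mm above the table at the centre; a 16 mm high lip at the low end. The box lies on it with its centre over the board's centre and its x axis up the slope. Both stands look the same.
- bar_stand: Sloping stand, fixed, dark wood, under the bar box. Origin on the table below the centre of its board, z up, x horizontal, the way the board rises. Board 100 x 46 mm, narrower than the box, sloping 25 degrees up towards +x; its top face is 45 mm above the table at the centre; a 16 mm high lip at the low end. The box lies on it with its centre over the board's centre and its x axis up the slope. Both stands look the same.
- ring_bay (a point): Centre of the floor of the bay of the ring holder, 10 mm above the table. Holder: fixed, white timber; the bay is 54 (x) x 84 mm (y) inside, with a rim 6 mm thick and 18 mm high above the floor. On the +x side, away from the robot, a flat apron (top level with the bay floor, 33 to 83 mm from the bay's centre) carries a black ring badge. z up.
- bar_bay (a point): Centre of the floor of the bay of the bar holder, 10 mm above the table. Holder: fixed, white timber; the bay is 54 (x) x 84 mm (y) inside, with a rim 6 mm thick and 18 mm high above the floor. On the +x side, away from the robot, a flat apron (top level with the bay floor, 33 to 83 mm from the bay's centre) carries a black bar badge. z up.
- vase: Chrome vase, 190 mm tall, 84 mm across; bystander. Origin: centre of its foot.
- jar: Glass jar with a steel screw lid, 110 mm tall, 76 mm across; bystander, as the piggy bank between the stands and the holders. Origin: centre of its foot.
- trivet: Black silicone trivet, 150 mm across, 8 mm thick; bystander. Origin: centre of its underside.
- piggy: White ceramic piggy bank, about 135 x 90 mm, 115 mm tall; bystander. Origin: centre below its feet.
- coaster: Cork drink coaster, 92 mm across, 10 mm thick; bystander. Origin: centre of its underside.
- remote: Black remote control, 160 x 45 x 18 mm; bystander at the left. Origin: centre of its underside.
- ring_holder: The ring holder as described at ring_bay; origin on the table below the centre of the bay, same axes.
- bar_holder: The bar holder as described at bar_bay; origin on the table below the centre of the bay, same axes.
There are look-alikes about, which are no part of the job. Leave any turquoise look-alike of the ring_holder alone.

How it is judged:
By the outcome, as a careful person would: the job done as asked, in the order asked, and still so for the second after the job is handed in, with the robot touching nothing.
It also fails if it takes over 64 s, if anything falls off the work surface, if the arm or the gripper's body presses on something with over 40 N, if the wrist force passes 120 N, or if a joint passes its speed limit or range.

### The arm

A 6-joint arm with a two-finger parallel gripper is mounted at the origin on the work surface. World frame = base frame: x ahead of the robot, y to its left, z up, the work surface at z = 0. Lengths are in mm, angles in rad, forces in N, time in s.
With the tool pointing down it reaches from about 350 to 925 mm from the base axis. Payload 6.4 kg.
Tool frame: the origin (TCP) lies on the mounting face of the last link; the fingertips stand 199 mm ahead of it and the grasp point (between the pads) lies 180 mm ahead of it (r.grasp_offset is the z of the grasp point in the tool frame, in mm); z points along the fingers, y is the line along which they close (so a half turn about z gives the same grasp; the last joint's range is limited). The gripper opens to 94 mm and grips with 3 to 60 N. Pads are 16 mm wide; open, the fingers measure 119 mm over their backs; the gripper's body (75 mm by 177 mm) begins 78 mm behind the grasp point.
Start: joints at [-1.338, 0.245, 1.558, -0, 1.339, -0.174], TCP at [257.193, -596.965, 404.655] pointing down, gripper open.
Joint ranges: [-3.13, 3.13], [-1.02, 2.26], [0.13, 2.54], [-0.95, 4.09], [0.21, 2.88], [-2.74, 2.74]. Speed limits (rad/s): [2.57, 2.57, 3.14, 3.14, 3.14, 3.14].

### API

Orientations are given as a unit quaternion [x, y, z, w].
In Python, from bench import r, effector, solver, optics, current_time_s, current_q, current_joint_velocities, current_effort, current_position, current_eef_rot, current_force, current_torque, current_opening, current_grip_force gives the robot as it stands. Calls block until the motion is done:
- r.move_ptp(position, orientation): joint-space move of the TCP to a pose.
- r.line_to(position, attitude=None, feed=150): straight line of the TCP; attitude=None keeps the orientation; feed is the mean speed in mm/s.
- r.move_joints(angles): joint-space move.
- effector.command_gripper(opening, f_grip=None): finger opening in mm; f_grip is the grip in N (None keeps the last); returns when the fingers have stopped.
- r.sleep(seconds).
- solver.ik(position, orientation): joint angles nearest the present ones, or None.
- optics.read_camera(name): name is "scene" or "side" or "wrist"; returns a dict with "image" (384x512x3 uint8, red, green, blue), "z_map" (384x512 float32, mm along the optical axis (not along the pixel's ray), 0 where there is no reading), "intrinsics" (3x3 intrinsics, pixels), "rvec" (rotation vector, rad) and "tvec" (3), from world to camera coordinates, as OpenCV has them; the wrist camera has in their place "T_tool_cam" (4x4, takes a point from camera to tool coordinates, whose origin is the TCP and whose axes are the flange's). Camera axes: x right, y down, z forward; pixel columns grow to the right and rows downward; lengths in mm; the calibration is good to about 2 mm. A picture is of the moment at which its call begins: read the wrist's pose just before it.
A pose or a line that the arm cannot do raises r.PlanningError and nothing moves.
- r.sign_off(): hands the job in; it is judged then, once.
Readings, each from a call of its own:
- current_time_s(): time.
- current_q(): joint angles.
- current_joint_velocities(): joint speeds.
- current_effort(): joint torques, N m.
- current_position(): TCP position.
- current_eef_rot(): TCP orientation.
- current_force(): force on the tool from outside, world axes, zero at the start.
- current_torque(): the same for the moment, N m.
- current_opening(): finger opening in mm.
- current_grip_force(): force on a finger pad.
Only numpy, scipy, OpenCV 4.12 (cv2) and the standard library are available. Lean on these libraries where they do the work, as an engineer would, in place of code of your own. Each camera call takes 0.05 s, during which the arm holds its last target. There are 200 camera calls.

## Working session

There is one attempt and no reset: what is moved stays moved. The work goes in short steps, each a Python script; the robot and the scene stay as the last script left them, time stands still between calls to the robot, and variables do not carry over. Pictures are saved under pics/ and viewed, at most 10 in all, crops included, and the job is handed in when it is done.

```bash
ls; mkdir -p pics; python3 - <<'E'
from bench import *
import cv2,numpy as np,pickle
d={}
for n in("scene","side","wrist"):
    c=optics.read_camera(n); d[n]=c
    print(n,c["intrinsics"].tolist(),c.get("rvec"),c.get("tvec"),c.get("T_tool_cam"),(c["z_map"]>0).mean())
    if 'rvec' in c:
        R=cv2.Rodrigues(np.array(c["rvec"],float))[0]; print(-R.T@np.array(c["tvec"]).ravel(), R.T[:,2])
pickle.dump(d,open("d0.pkl","wb"))
cv2.imwrite("pics/scene0.png",cv2.resize(d["scene"]["image"][:,:,::-1],(800,600),interpolation=cv2.INTER_CUBIC))
cv2.imwrite("pics/side0.png",cv2.resize(d["side"]["image"][:,:,::-1],(800,600),interpolation=cv2.INTER_CUBIC))
print(current_time_s(),current_eef_rot())
E
```

```text
pics
scene [[435.29785632868874, 0.0, 263.8375764996342], [0.0, 435.29785632868874, 191.38011684692918], [0.0, 0.0, 1.0]] [ 0.78814683  2.57804887 -1.09625218] [ 446.86900259 -196.56221585 1649.40512315] None 0.996002197265625
[1113.49573575  846.60837371 1001.12305861] [-0.40447052 -0.59639701 -0.69333556]
side [[452.18253582219296, 0.0, 256.38409937290993], [0.0, 452.18253582219296, 184.94964878985115], [0.0, 0.0, 1.0]] [ 0.7421886  -2.49592248  1.22479105] [ 544.87970012  195.15809159 1251.55921923] None 0.9961344401041666
[ -34.39258618 1023.77448558  923.08396164] [ 0.44207906 -0.6582594  -0.60931163]
wrist [[275.40185540869226, 0.0, 253.06766013078678], [0.0, 275.40185540869226, 190.0735188396946], [0.0, 0.0, 1.0]] None None [[ 7.14709619e-04 -9.62216099e-01 -2.72286006e-01  7.95449261e+01]
 [ 9.99999590e-01  5.36171071e-04  7.30103220e-04 -4.96291905e-01]
 [-5.56525192e-04 -2.72286416e-01  9.62216087e-01  1.94374880e+01]
 [ 0.00000000e+00  0.00000000e+00  0.00000000e+00  1.00000000e+00]] 0.9959513346354166
0.15 [ 9.79385833e-01  2.01997212e-01 -2.62925286e-05 -7.18882472e-04]
```

View pics/scene0.png

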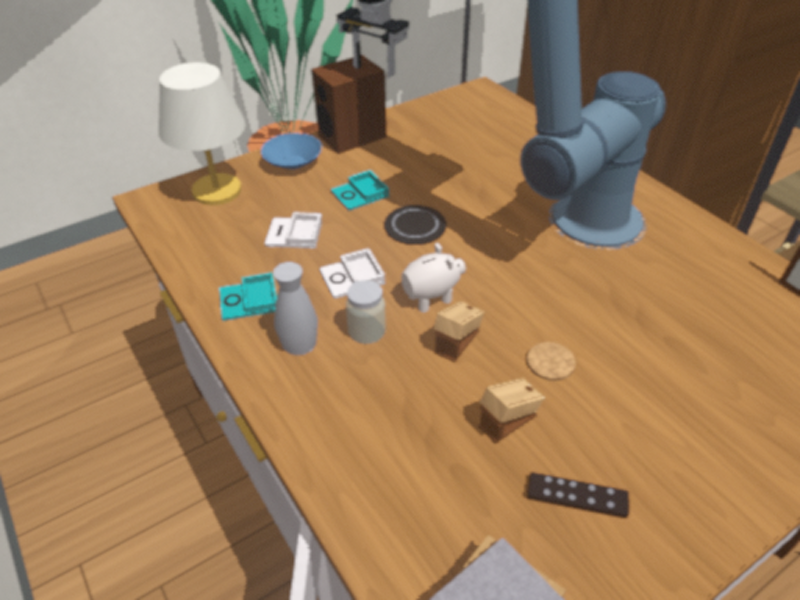

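View pics/side0.png

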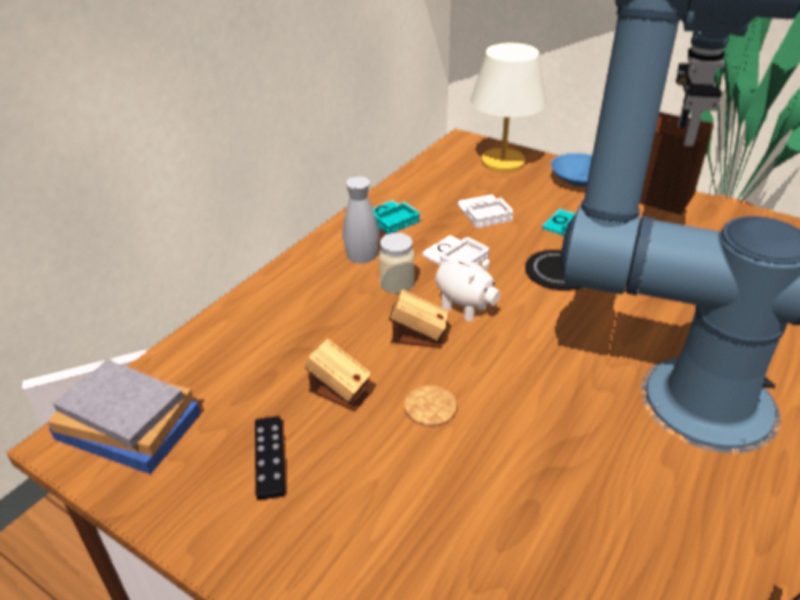

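The scene view shows the two boxes at about (458,325) and (511,402), the white ring holder at (352,270) and the bar holder at (295,230). Both notches sit at the ends nearest the robot, so the boards rise away from it. Next I measure.

```bash
cat > vis.py <<'E'
import cv2,numpy as np
def ext(c,T=None):
    """camera->world R,t"""
    if 'rvec' in c:
        R=cv2.Rodrigues(np.array(c["rvec"],float))[0]; return R.T,-R.T@np.array(c["tvec"],float).ravel()
    M=T@np.array(c["T_tool_cam"]); return M[:3,:3],M[:3,3]
def cloud(c,T=None):
    K=np.array(c["intrinsics"]); R,t=ext(c,T); h,w=c["z_map"].shape
    u,v=np.meshgrid(np.arange(w),np.arange(h)); z=c["z_map"]
    P=np.stack([(u-K[0,2])/K[0,0]*z,(v-K[1,2])/K[1,1]*z,z],-1)@R.T+t
    P[z<=0]=np.nan
    return P
def pix(c,X,T=None):
    K=np.array(c["intrinsics"]); R,t=ext(c,T); p=(np.atleast_2d(X)-t)@R; p=p/p[:,2:]; return (p@K.T)[:,:2]
E
python3 - <<'E'
import pickle,cv2,numpy as np
from vis import *
d=pickle.load(open("d0.pkl","rb"))
for n,boxes in(("scene",[(458,320),(511,398)]),("side",[(420,312),(340,368)])):
    c=d[n];P=cloud(c);hsv=cv2.cvtColor(c["image"],cv2.COLOR_RGB2HSV)
    hgt=P[...,2]
    m=((hgt>30)&(hgt<140)).astype(np.uint8)
    white=((hsv[...,1]<60)&(hsv[...,2]>130)&(hgt<40)&(hgt>3)&(P[...,0]<1100)).astype(np.uint8)
    for b in boxes:
        u,v=int(b[0]*.64),int(b[1]*.64)
        print(n,"seed",P[v,u].round(),hsv[v,u])
        s=P[v,u]; q=P.reshape(-1,3); near=(np.linalg.norm(q[:,:2]-s[:2],axis=1)<75)&(hgt.ravel()>25)
        H=hsv.reshape(-1,3); light=near&(H[:,2]>130)
        lq=q[light]
        # plane fit RANSAC-lite for the lid
        rng=np.random.default_rng(0);best=None
        for _ in range(300):
            a=lq[rng.choice(len(lq),3,False)];nn=np.cross(a[1]-a[0],a[2]-a[0]);L=np.linalg.norm(nn)
            if L<1:continue
            nn/=L; nn*=np.sign(nn[2]); 
            if nn[2]<.7: continue
            k=abs((lq-a[0])@nn)<2.5
            if best is None or k.sum()>best.sum():best=k
        x=lq[best];ctr=x.mean(0);nn=np.linalg.svd(x-ctr)[2][2];nn*=np.sign(nn[2])
        up=-nn.copy();up[2]=0;up/=np.linalg.norm(up)
        xb=up*np.cos(np.arccos(nn[2]))+np.array([0,0,np.sqrt(1-nn[2]**2)]);yb=np.cross(nn,xb)
        e=(x-ctr)@np.array([xb,yb]).T
        r=cv2.minAreaRect(e.astype(np.float32))
        cc=ctr+r[0][0]*xb+r[0][1]*yb
        print("  n",len(x),"tilt",np.degrees(np.arccos(nn[2])).round(1),"uphill yaw",np.degrees(np.arctan2(up[1],up[0])).round(1),"rect",np.round(r[1],1),round(r[2],1),"lid ctr",cc.round(1),"underside",(cc-34*nn).round(1))
    k,lab,st,ce=cv2.connectedComponentsWithStats(white)
    for i in range(1,k):
        if st[i,4]<60: continue
        q=P[lab==i]; r=cv2.minAreaRect(q[:,:2].astype(np.float32)); top=q[q[:,2]>23]
        rt=cv2.minAreaRect(top[:,:2].astype(np.float32)) if len(top)>5 else None
        print("  white",ce[i].round(),st[i,4],"all",np.round(r[0]),np.round(r[1]),round(r[2],1),"rim",rt and (np.round(rt[0],1),np.round(rt[1]),round(rt[2],1)),"z",np.percentile(q[:,2],[5,50,95]).round())
    # bystanders: heights
    k,lab,st,ce=cv2.connectedComponentsWithStats(((hgt>30)&(hgt<250)).astype(np.uint8))
    for i in range(1,k):
        q=P[lab==i]
        if st[i,4]>80 and q[:,0].mean()>200 : print("  tall",ce[i].round(),q.min(0).round(),q.max(0).round())
E
```

```text
scene seed [542. 156.  92.] [ 17  97 218]
  n 225 tilt 24.9 uphill yaw 23.2 rect [57.3 99.3] 89.6 lid ctr [521.  133.8  78.1] underside [534.2 139.4  47.3]
scene seed [572. 348.  82.] [ 17 100 219]
  n 392 tilt 24.9 uphill yaw 3.5 rect [ 55.8 100.3] 88.9 lid ctr [556.8 340.1  76.1] underside [571.1 341.   45.2]
  white [67. 22.] 1008 all [  652. -1695.] [ 42. 762.] 89.7 rim (array([  653.7, -1693.7]), array([740.,  40.]), 0.3) z [ 5. 21. 38.]
  white [387. 148.] 459 all [17. 47.] [128. 207.] 71.7 rim None z [ 6. 11. 18.]
  white [188. 147.] 627 all [ 639. -353.] [112. 117.] 51.7 rim (array([ 620.2, -336.7]), array([103.,  67.]), 52.7) z [ 6. 12. 29.]
  white [225. 174.] 706 all [ 603. -147.] [105. 118.] 78.2 rim (array([ 578.4, -141.5]), array([102.,  68.]), 78.2) z [ 6. 11. 28.]
  white [239. 214.] 106 all [661.  42.] [15. 50.] 85.3 rim (array([660.4,  43.4]), array([12., 50.]), 89.0) z [ 7. 24. 39.]
  white [197. 220.] 60 all [775.  -7.] [47. 12.] 20.8 rim (array([777.2,  -3.6]), array([41.,  7.]), 14.3) z [ 6. 25. 39.]
  tall [79. 12.] [  200. -1721.    30.] [ 1024. -1185.   207.]
[... 1508 characters left out ...]
[ 7. 24. 37.]
  tall [145.  59.] [  794. -1724.    30.] [1536.  388.  250.]
  tall [484.  41.] [  116. -1716.    30.] [  349. -1111.   250.]
  tall [437.  24.] [  509. -1720.    30.] [  571. -1672.   131.]
  tall [325.  64.] [ 619. -663.   30.] [ 808. -514.  250.]
  tall [433. 100.] [ 219. -720.   30.] [ 350. -531.  249.]
  tall [365. 104.] [ 458. -712.   30.] [ 581. -546.   47.]
  tall [230. 139.] [742. -63.  30.] [816.   8. 191.]
  tall [253. 164.] [616. -23.  31.] [689.  51. 113.]
  tall [299. 181.] [419. -28.  30.] [552.  50. 116.]
  tall [267. 201.] [463.  89.  31.] [580. 183.  96.]
  tall [216. 236.] [506. 310.  30.] [610. 374.  98.]
  tall [ 77. 261.] [706. 510.  30.] [910. 692.  79.]
```

```bash
cat > plan.py <<'E'
import numpy as np
from scipy.spatial.transform import Rotation as Ro
G=np.array([18.,0,17.])          # grasp point in the box frame
ST={'A':((530.5,139.7,45.),22.9),'B':((568.8,342.,45.),2.6)}
BAY={'ring':((577.,-140.3,10.),-10.5),'bar':((618.,-335.6,10.),-38.5)}
def boxR(yaw,pitch):             # pitch: angle of box x above horizontal (25 on stand, 90 upright)
    return Ro.from_euler('zy',[yaw,-pitch],degrees=True).as_matrix()
def tcp(p,R,a,flip,off=180.,back=0.):
    """TCP pose for box pose p,R; approach leans a deg from -z_box to -x_box"""
    a=np.radians(a); d=R@np.array([-np.sin(a),0,-np.cos(a)]); y=R[:,1]*(-1 if flip else 1)
    M=np.stack([np.cross(y,d),y,d],1)
    return np.asarray(p)+R@G-d*(off+back), Ro.from_matrix(M).as_quat(), d
def stand(k,up=0): p,y=ST[k]; return np.array(p)+[0,0,up],boxR(y,25)
def bay(k,up=0):
    p,y=BAY[k]; R=boxR(y,90); return np.array(p)+[0,0,50+up]+17*R@[0,0,-1.],R
def show(): return np.array([480.,60,340]),boxR(35,115)
E
python3 - <<'E'
from bench import *
from plan import *
print(r.grasp_offset,current_opening())
for fl in(0,1):
  for a in(45,55,65,72):
    o=[]
    for nm,(p,R),b in[('A',stand('A'),0),('Ab',stand('A'),90),('Au',stand('A',200),0),('B',stand('B'),0),('Bu',stand('B',200),0),('show',show(),0),('ring',bay('ring',1),0),('ringu',bay('ring',180),0),('ringb',bay('ring'),100),('bar',bay('bar',1),0),('baru',bay('bar',180),0)]:
        P,q,d=tcp(p,R,a,fl,back=b); s=solver.ik(P,q); o.append(nm+':'+('-' if s is None else ' '.join('%.1f'%v for v in s)))
    print(fl,a,*o,sep='\n  ')
E
```

```text
180.4 93.97700895855388
0
  45
  A:0.2 0.5 1.6 -0.2 1.4 -1.7
  Ab:0.2 0.4 1.5 -0.2 1.6 -1.7
  Au:0.2 0.2 1.5 -0.2 1.7 -1.7
  B:0.3 0.7 1.3 0.1 1.5 -1.3
  Bu:0.3 0.5 1.2 0.1 1.8 -1.3
  show:-
  ring:-
  ringu:-0.7 -0.2 2.1 0.8 0.9 -2.6
  ringb:-
  bar:-
  baru:-1.0 0.3 1.7 1.0 1.3 -2.6
0
  55
  A:0.2 0.6 1.5 -0.2 1.6 -1.7
  Ab:0.2 0.6 1.4 -0.2 1.7 -1.7
  Au:0.2 0.3 1.4 -0.3 1.9 -1.7
  B:0.3 0.8 1.2 0.1 1.7 -1.3
  Bu:0.3 0.6 1.1 0.1 2.0 -1.3
  show:-
  ring:-
  ringu:-0.6 -0.2 2.0 0.6 1.0 -2.4
  ringb:-0.8 -0.2 2.2 0.7 0.9 -2.7
  bar:-
  baru:-1.0 0.4 1.5 0.9 1.5 -2.5
0
  65
  A:0.2 0.7 1.4 -0.3 1.7 -1.6
  Ab:0.2 0.7 1.2 -0.2 1.9 -1.7
  Au:0.2 0.4 1.4 -0.3 2.0 -1.7
  B:0.3 0.9 1.1 0.2 1.9 -1.3
  Bu:0.3 0.7 1.0 0.2 2.1 -1.3
  show:-
  ring:-0.6 0.1 2.0 0.6 0.8 -2.5
  ringu:-0.6 -0.1 1.9 0.4 1.1 -2.3
  ringb:-0.7 -0.1 2.1 0.5 1.0 -2.5
  bar:-0.9 0.6 1.5 0.8 1.4 -2.6
  baru:-0.9 0.4 1.4 0.7 1.6 -2.5
0
  72
  A:0.2 0.7 1.4 -0.3 1.9 -1.6
  Ab:0.2 0.8 1.1 -0.3 2.0 -1.7
  Au:0.2 0.5 1.3 -0.3 2.1 -1.7
  B:0.3 0.9 1.0 0.2 2.0 -1.3
  Bu:0.3 0.7 1.0 0.2 2.2 -1.2
  show:0.3 -0.5 2.2 -0.9 1.1 -0.9

[... 792 characters left out ...]
u:-1.0 0.4 1.5 0.9 1.5 0.6
1
  65
  A:0.2 0.7 1.4 -0.3 1.7 1.5
  Ab:0.2 0.7 1.2 -0.2 1.9 1.5
  Au:0.2 0.4 1.4 -0.3 2.0 1.4
  B:0.3 0.9 1.1 0.2 1.9 1.8
  Bu:0.3 0.7 1.0 0.2 2.1 1.9
  show:-
  ring:-0.6 0.1 2.0 0.6 0.8 0.6
  ringu:-0.6 -0.1 1.9 0.4 1.1 0.8
  ringb:-0.7 -0.1 2.1 0.5 1.0 0.7
  bar:-0.9 0.6 1.5 0.8 1.4 0.5
  baru:-0.9 0.4 1.4 0.7 1.6 0.7
1
  72
  A:0.2 0.7 1.4 -0.3 1.9 1.5
  Ab:0.2 0.8 1.1 -0.3 2.0 1.5
  Au:0.2 0.5 1.3 -0.3 2.1 1.4
  B:0.3 0.9 1.0 0.2 2.0 1.8
  Bu:0.3 0.7 1.0 0.2 2.2 1.9
  show:0.3 -0.5 2.2 -0.9 1.1 2.2
  ring:-0.6 0.2 2.0 0.4 0.9 0.8
  ringu:-0.6 -0.0 1.8 0.3 1.2 0.9
  ringb:-0.6 -0.0 2.0 0.4 1.1 0.8
  bar:-0.9 0.7 1.4 0.7 1.5 0.6
  baru:-0.9 0.5 1.3 0.7 1.7 0.7
```

```bash
cat > act.py <<'E'
from bench import *
from plan import *
from vis import *
import cv2
A_,F_=65,1
off=r.grasp_offset
def pose(pr,back=0): P,q,d=tcp(pr[0],pr[1],A_,F_,off,back); return P,q
def pick(k):
    r.move_ptp(*pose(stand(k,190)))
    effector.command_gripper(92)
    r.line_to(*pose(stand(k),90),feed=250)
    r.line_to(*pose(stand(k)),feed=120)
    effector.command_gripper(40,30)
    print("grip",current_opening(),current_grip_force(),current_time_s())
    r.line_to(*pose(stand(k,40)),feed=80)
    r.line_to(*pose(stand(k,190)),feed=250)
def showit(name):
    for yaw,pt in((35,105),(35,95),(25,95),(20,90),(10,90),(0,90)):
        pr=(np.array([500.,60,340]),boxR(yaw,pt)); P,q=pose(pr)
        if solver.ik(P,q) is not None: break
    print("show",yaw,pt); r.move_ptp(P,q); r.sleep(.2)
    c=optics.read_camera("scene"); u,v=pix(c,pr[0])[0]; print("mark expected px",u,v)
    im=c["image"]; u,v=int(u),int(v); s=im[max(v-35,0):v+35,max(u-45,0):u+45]
    cv2.imwrite(name,cv2.resize(s[:,:,::-1],None,fx=7,fy=7,interpolation=cv2.INTER_CUBIC))
    print(current_opening(),current_grip_force(),current_force().round(1) if hasattr(current_force(),'round') else current_force(),current_time_s())
E
python3 - <<'E'
from act import *
pick('A'); showit("pics/showA.png")
E
```

```text
grip 59.01058322352084 29.45066912099719 5.4333
show 35 105
mark expected px 288.562503002823 112.3168448660081
58.61192607780904 29.418187011033297 [ 0.4 -0.8 -2.5] 8.1333
```

View pics/showA.png

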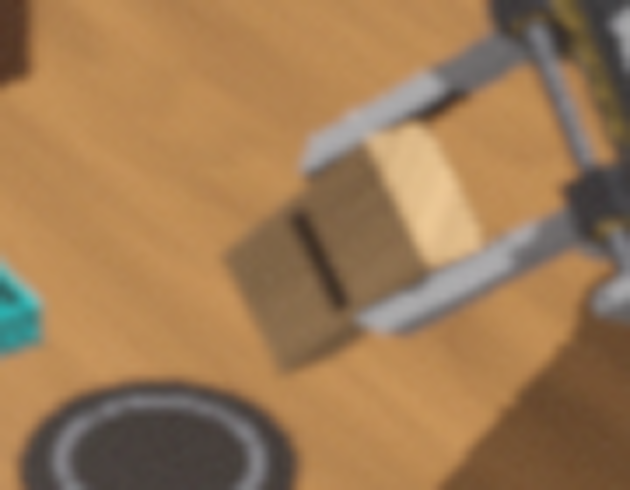

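The crop shows a black bar across the underside, from about (297,212) to (338,305) in crop pixels. Box A is therefore the bar box. Before placing it, I check how it sits in the hand.

```bash
python3 - <<'E'
from act import *
c=optics.read_camera("scene"); p,R=np.array([500.,60,340]),boxR(35,105)
o=np.array([288-45,112-35])
for X in([0,21,0],[0,-21,0],[-50,28,0],[-50,-28,0],[50,28,0],[50,-28,34]): print(X,((pix(c,p+R@np.array(X,float))[0]-o+.5)*7).round())
# lid/underside plane of box via depth
P=cloud(c); q=(P.reshape(-1,3)-p)@R; k=(abs(q[:,0]+25)<18)&(abs(q[:,1])<20)&(abs(q[:,2])<14); x=q[k]
A=np.c_[x[:,:2],np.ones(len(x))]; s=np.linalg.lstsq(A,x[:,2],rcond=None)[0]; print(len(x),"slope deg (x,y), offset",np.degrees(s[:2]).round(2),s[2].round(2))
E
```

```text
[0, 21, 0] [341. 300.]
[0, -21, 0] [304. 202.]
[-50, 28, 0] [278. 373.]
[-50, -28, 0] [230. 246.]
[50, 28, 0] [422. 255.]
[50, -28, 34] [437. 116.]
136 slope deg (x,y), offset [1.65 8.78] -0.07
```

```bash
cat >> act.py <<'E'
def inhand(p,R,out=1):
    """rotation error of the held box about its x, from underside (scene) and +y face (both cams); fitted slopes in deg"""
    res={}
    for n in("scene","side"):
        c=optics.read_camera(n); q=(cloud(c).reshape(-1,3)-p)@R
        for f,(i,j,lo,hi,v) in {'under':(1,2,-20,20,0),'+y':(2,1,6,29,28)}.items():
            k=(abs(q[:,0]+28)<16)&(q[:,i]>lo)&(q[:,i]<hi)&(abs(q[:,j]-v)<9); x=q[k]
            if len(x)<25: continue
            M=np.c_[x[:,0],x[:,i],np.ones(len(x))]; w=np.ones(len(x),bool)
            for _ in range(3):
                s=np.linalg.lstsq(M[w],x[w,j],rcond=None)[0]; e=abs(x[:,j]-M@s); w=e<max(2*e[w].std(),1)
            print(n,f,len(x),"slopes(x,%d)"%i,np.degrees(np.arctan(s[:2])).round(1),"off",round(s[2],1),"rms",e[w].std().round(2))
E
python3 - <<'E'
from act import *
inhand(np.array([500.,60,340]),boxR(35,105))
E
```

```text
scene under 116 slopes(x,1) [3.8 9.5] off 1.0 rms 0.3
```

```bash
cat >> act.py <<'E'
def comp(pr,ex,ey):
    """commanded box pose so that a box turned in hand by Rx(ex)Ry(-ey) deg comes to pose pr"""
    E=Ro.from_euler('XY',[ex,-ey],degrees=True).as_matrix(); p,R=pr; Rn=R@E.T
    return p+R@G-Rn@G, Rn
E
python3 - <<'E'
from act import *
t=bay('bar',180); r.move_ptp(*pose(comp(t,9,2.5))); r.sleep(.2)
inhand(*t)
c=optics.read_camera("scene"); u,v=pix(c,t[0])[0]; u,v=int(u),int(v)
cv2.imwrite("pics/bayA.png",cv2.resize(c["image"][v-45:v+55,u-50:u+50,::-1],None,fx=6,fy=6,interpolation=cv2.INTER_CUBIC))
for X in([0,21,0],[0,-21,0],[-50,28,0],[-50,-28,0],[-50,28,34],[50,28,0],[50,28,34]): print(X,((pix(c,t[0]+t[1]@np.array(X,float))[0]-[u-50,v-45]+.5)*6).round())
print(current_time_s())
E
```

```text
scene under 43 slopes(x,1) [ 1.5 -0.4] off 1.1 rms 0.25
scene +y 64 slopes(x,2) [ 1.7 -1.7] off 29.3 rms 0.22
side +y 58 slopes(x,2) [ 0.6 -4.9] off 28.6 rms 0.19
[0, 21, 0] [316. 269.]
[0, -21, 0] [295. 285.]
[-50, 28, 0] [355. 356.]
[-50, -28, 0] [326. 373.]
[-50, 28, 34] [411. 337.]
[50, 28, 0] [284. 177.]
[50, 28, 34] [342. 159.]
10.2833
```

View pics/bayA.png

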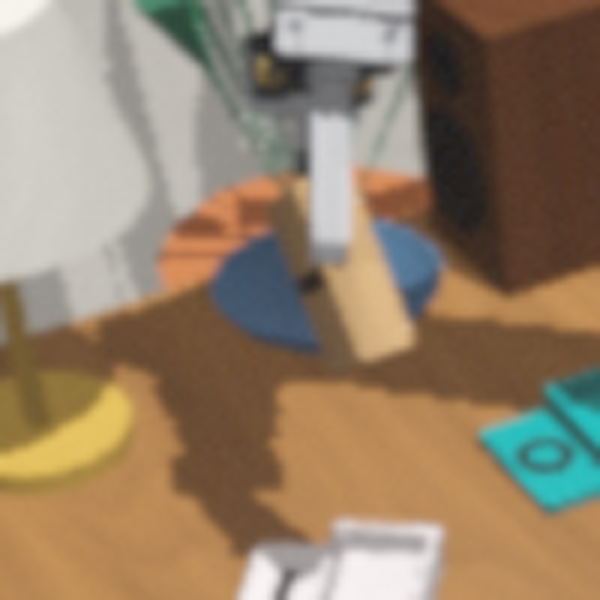

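The picture shows the box upright over the bar holder. Its bottom corner is at about (360,362), against (355,356) predicted, so the pose is good. I lower it under a force guard.

```bash
cat >> act.py <<'E'
def place(k,ex,ey):
    at=lambda up,b=0: pose(comp(bay(k,up),ex,ey),b)
    r.line_to(*at(60),feed=200); r.line_to(*at(9),feed=60); r.sleep(.15)
    f0=current_force()[2]; u=9
    while u>-7:
        u-=1; r.line_to(*at(u),feed=20); f=current_force()[2]-f0
        if abs(f)>2.5: break
    print("contact up",u,"dF",f,current_time_s())
    o=current_opening(); effector.command_gripper(o+6); effector.command_gripper(84); r.sleep(.1)
    P,q=at(u,0); up=np.array([0,0,1.])
    r.line_to(P+up*90,None,feed=150); r.line_to(P+up*180,None,feed=300)
    p,R=bay(k); inhand(p,R)
    print(current_force(),current_time_s())
E
python3 - <<'E'
from act import *
place('bar',9,2.5)
E
```

```text
contact up 5 dF 3.053032734056412 13.1833
[-0.42965965  0.04809967 -0.03302441] 15.4417
```

```bash
python3 - <<'E'
from act import *
ims=[]
for n in("scene","side"):
    c=optics.read_camera(n); p,R=bay('bar'); u,v=pix(c,p)[0].astype(int)
    ims.append(cv2.resize(c["image"][v-50:v+30,u-40:u+40,::-1],(400,400),interpolation=cv2.INTER_CUBIC))
    P=cloud(c); q=(P.reshape(-1,3)-(p-[0,0,50]))@np.array([R[:,2]*-1,R[:,1],[0,0,1]]).T
    k=(abs(q[:,0])<70)&(abs(q[:,1])<70)&(q[:,2]>40)&(q[:,2]<150); print(n,k.sum(),q[k].min(0).round() if k.any() else '',q[k].max(0).round() if k.any() else '')
cv2.imwrite("pics/afterA.png",np.hstack(ims))
E
```

```text
scene 12 [ 29. -20.  40.] [49. 15. 46.]
side 2 [ 11. -33.  40.] [35.  5. 42.]
```

View pics/afterA.png

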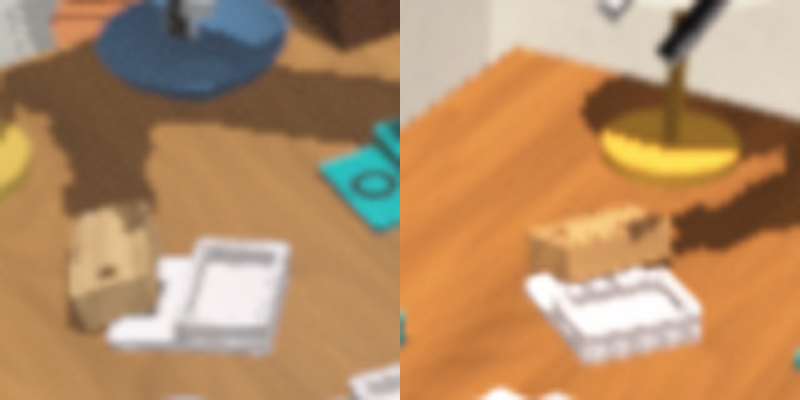

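The bar box has tipped over the rim and lies lid up beyond the bar holder's apron, at about (110,265) in the left panel with its notch end facing the camera. I measure it and check the gripper.

```bash
cat >> act.py <<'E'
def lid(seed,rad=75,zmin=20):
    """lid plane + rectangle of a box near seed xy, from both cameras; also dark-notch position"""
    for n in("scene","side"):
        c=optics.read_camera(n); P=cloud(c).reshape(-1,3); H=cv2.cvtColor(c["image"],cv2.COLOR_RGB2HSV).reshape(-1,3)
        near=(np.linalg.norm(P[:,:2]-seed,axis=1)<rad)&(P[:,2]>zmin)&(P[:,2]<70); lq=P[near]; rng=np.random.default_rng(0); best=None
        for _ in range(300):
            a=lq[rng.choice(len(lq),3,False)]; nn=np.cross(a[1]-a[0],a[2]-a[0]); L=np.linalg.norm(nn)
            if L<50 or abs(nn[2])/L<.8: continue
            k=abs((lq-a[0])@nn/L)<2
            if best is None or k.sum()>best.sum(): best=k
        x=lq[best]; ct=x.mean(0); nn=np.linalg.svd(x-ct)[2][2]; nn*=np.sign(nn[2])
        rc=cv2.minAreaRect(x[:,:2].astype(np.float32)); hv=H[near][best]; dk=hv[:,2]<110
        z=lambda xy: ct[2]-(nn[:2]@(np.array(xy)-ct[:2]))/nn[2]
        print(n,len(x),"normal",nn.round(3),"rect",np.round(rc[0],1),np.round(rc[1],1),round(rc[2],1),"z",round(z(rc[0]),1),"dark",dk.sum(),x[dk].mean(0).round() if dk.any() else '')
E
python3 - <<'E'
from act import *
print(current_opening(),current_position(),current_time_s())
lid((690,-395),110)
for n in("scene","side"):
    c=optics.read_camera(n); P=cloud(c).reshape(-1,3); H=cv2.cvtColor(c["image"],cv2.COLOR_RGB2HSV).reshape(-1,3)
    k=(abs(P[:,0]-620)<110)&(abs(P[:,1]+340)<110)&(H[:,1]<60)&(H[:,2]>120)&(P[:,2]>23)&(P[:,2]<33); rc=cv2.minAreaRect(P[k][:,:2].astype(np.float32)); print(n,k.sum(),rc)
E
```

```text
84.02235306066682 [ 549.62896968 -440.92650618  394.10920677] 15.5417
scene 136 normal [ 0.251 -0.182  0.951] rect [ 682.4 -408.4] [101.2  55.4] 63.3 z 42.5 dark 0 
side 96 normal [ 0.216 -0.153  0.964] rect [ 677.7 -407.3] [101.2  59.8] 63.5 z 40.9 dark 0 
scene 117 ((619.78515625, -338.3028259277344), (106.18085479736328, 67.75067138671875), 52.88742446899414)
side 83 ((614.7040405273438, -334.05303955078125), (96.7746353149414, 75.01294708251953), 51.40471649169922)
```

```bash
python3 - <<'E'
from act import *
for e in((0,0),(9,2.5)):
    P,q=pose(comp(bay('bar',180),*e)); print(e,P.round(),Ro.from_quat(q).as_matrix().round(2).tolist())
M=Ro.from_quat(current_eef_rot()).as_matrix(); print(M.round(2).tolist(), current_q())
print((np.array(current_position())+M[:,2]*180).round())
E
```

```text
(0, 0) [ 542. -449.  382.] [[0.91, -0.0, 0.42], [-0.26, -0.78, 0.56], [0.33, -0.62, -0.71]]
(9, 2.5) [ 550. -441.  392.] [[0.91, -0.16, 0.38], [-0.35, -0.78, 0.52], [0.21, -0.61, -0.76]]
[[0.91, -0.16, 0.38], [-0.35, -0.78, 0.52], [0.21, -0.61, -0.76]] [-0.90901864  0.40351124  1.41207207  0.66793887  1.56246446  0.86507196]
[ 618. -347.  258.]
```

My `boxR` used extrinsic Euler angles ('zy') where it needed intrinsic ones, so the box was set down tilted. I fix that and plan a re-grasp of the fallen bar box.

```bash
sed -i "s/from_euler('zy',/from_euler('ZY',/; s/^G=.*/G=np.array([18.,0,17.])/" plan.py
sed -i "s/def tcp(p,R,a,flip,off=180.,back=0.):/def tcp(p,R,a,flip,off=180.,back=0.,G=G):/" plan.py
cat >> plan.py <<'E'
def fallen(s=1,up=0):
    """bar box lying tilted by the bar holder; s=+1: virtual x towards yaw 63.4 deg, -1 the other way"""
    n=np.array([.2335,-.1675,.957]); n/=np.linalg.norm(n); L=np.array([680.,-407.9,41.7])
    x=s*np.array([np.cos(np.radians(63.4)),np.sin(np.radians(63.4)),0]); x-=(x@n)*n; x/=np.linalg.norm(x)
    return L-34*n+[0,0,up],np.stack([x,np.cross(n,x),n],1)
E
python3 - <<'E'
from bench import *
from plan import *
ok=lambda pr,a,f,b,g: (lambda t: solver.ik(t[0],t[1]))(tcp(pr[0],pr[1],a,f,180.4,b,np.array(g)))
fm=lambda s:'-' if s is None else ' '.join('%.2f'%v for v in s)
print("R check",boxR(30,90).round(2).tolist())
for s in(1,-1):
  for f in(0,1):
    for a in(35,45,52):
      g=(18,0,26); print(s,f,a,*[n+': '+fm(ok(pr,a,f,b,g)) for n,pr,b in(('pick',fallen(s),0),('pre',fallen(s),80),('up',fallen(s,150),0),('bar',bay('bar'),0),('baru',bay('bar',120),0))],sep='\n   ')
print('ring box')
for f in(0,1):
  for a in(60,65):
    print(f,a,*[n+': '+fm(ok(pr,a,f,b,(18,0,17))) for n,pr,b in(('pick',stand('B'),0),('pre',stand('B'),90),('up',stand('B',190),0),('show',(np.array([480.,100,330]),boxR(20,90)),0),('ring',bay('ring'),0),('ringu',bay('ring',180),0))],sep='\n   ')
E
```

```text
R check [[0.0, -0.5, -0.87], [0.0, 0.87, -0.5], [1.0, 0.0, 0.0]]
1
   0
   35
   pick: -
   pre: -
   up: -
   bar: -
   baru: -
1
   0
   45
   pick: -
   pre: -
   up: -
   bar: -
   baru: -0.65 0.05 1.98 -0.04 0.33 -1.52
1
   0
   52
   pick: -
   pre: -
   up: -
   bar: -0.65 0.27 1.95 -0.04 0.26 -1.52
   baru: -0.65 0.07 1.91 -0.02 0.50 -1.54
1
   1
   35
   pick: -0.48 0.96 0.98 -0.57 1.49 0.03
   pre: -0.43 0.95 0.88 -0.56 1.62 0.01
   up: -0.48 0.80 0.95 -0.57 1.65 -0.07
   bar: -
   baru: -
1
   1
   45
   pick: -0.44 0.99 0.99 -0.73 1.50 0.10
   pre: -0.38 0.98 0.89 -0.71 1.62 0.07
   up: -0.44 0.82 0.98 -0.73 1.64 -0.03
   bar: -
   baru: -0.65 0.05 1.98 -0.04 0.33 1.62
1
   1
   52
   pick: -0.41 1.01 0.99 -0.85 1.51 0.14
   pre: -0.34 1.01 0.89 -0.82 1.63 0.11
   up: -0.41 0.83 0.99 -0.85 1.63 0.01
   bar: -0.65 0.27 1.95 -0.04 0.26 1.63
   baru: -0.65 0.07 1.91 -0.02 0.50 1.61
-1
   0
   35
   pick: -0.87 1.03 0.89 0.50 1.73 -0.35
   pre: -0.91 1.05 0.74 0.49 1.86 -0.33
   up: -0.87 0.88 0.86 0.52 1.89 -0.26
   bar: -
   baru: -
-1
   0
   45
   pick: -0.90 1.07 0.87 0.
[... 947 characters left out ...]
5 -1.32
   pre: 0.28 0.91 0.89 0.17 2.02 -1.31
   up: 0.30 0.67 1.04 0.19 2.11 -1.27
   show: -0.16 -0.56 2.09 0.22 1.23 -2.11
   ring: -0.49 0.09 2.08 0.24 0.56 -2.05
   ringu: -0.49 -0.16 1.96 0.16 0.93 -1.94
1
   60
   pick: 0.31 0.80 1.17 0.15 1.76 1.82
   pre: 0.29 0.83 0.98 0.15 1.92 1.83
   up: 0.31 0.62 1.08 0.17 2.02 1.86
   show: -0.19 -0.62 2.15 0.28 1.17 0.98
   ring: -0.50 0.07 2.13 0.35 0.47 0.98
   ringu: -0.50 -0.21 2.02 0.21 0.84 1.15
1
   65
   pick: 0.30 0.86 1.11 0.17 1.85 1.82
   pre: 0.28 0.91 0.89 0.17 2.02 1.83
   up: 0.30 0.67 1.04 0.19 2.11 1.87
   show: -0.16 -0.56 2.09 0.22 1.23 1.03
   ring: -0.49 0.09 2.08 0.24 0.56 1.09
   ringu: -0.49 -0.16 1.96 0.16 0.93 1.20
```

```bash
cat > act2.py <<'E'
from act import *
def mk(a,f,g):
    def ps(pr,back=0): P,q,d=tcp(pr[0],pr[1],a,f,off,back,np.array(g,float)); return P,q
    return ps
def rot(pr,ex,ey,g):
    E=Ro.from_euler('XY',[ex,-ey],degrees=True).as_matrix(); p,R=pr; Rn=R@E.T; g=np.array(g,float)
    return p+R@g-Rn@g,Rn
def place2(k,ps,g,ex=0,ey=0,dx=0,dy=0):
    """ex,ey: in-hand tilt (deg); dx,dy: shift in holder axes (mm)"""
    def at(up,b=0):
        p,R=bay(k,up); return ps(rot((p-R[:,2]*dx+R[:,1]*dy,R),ex,ey,g),b)
    r.line_to(*at(50),feed=200); r.sleep(.15); f0=np.array(current_force())
    u=50
    while u>-6:
        u-=6 if u>12 else 1
        r.line_to(*at(u),feed=80 if u>12 else 20); f=np.array(current_force())-f0
        if np.linalg.norm(f)>2.5: break
    print("contact up",u,"dF",f.round(1),current_time_s())
    return at,u
E
python3 - <<'E'
from act2 import *
g=(18,0,26); ps=mk(52,1,g)
r.move_ptp(*ps(fallen(1,150))); effector.command_gripper(68)
r.line_to(*ps(fallen(1),60),feed=250); f0=np.array(current_force())
r.line_to(*ps(fallen(1),1.5),feed=80); print("df",(np.array(current_force())-f0).round(1))
effector.command_gripper(40,30); print("grip",current_opening(),current_grip_force(),current_time_s())
r.line_to(*ps(fallen(1,30)),feed=80); r.line_to(*ps(fallen(1,150)),feed=200)
t=bay('bar',130); r.move_ptp(*ps(t)); r.sleep(.2); inhand(*t)
c=optics.read_camera("scene"); u,v=pix(c,t[0])[0].astype(int)
cv2.imwrite("pics/bayA2.png",cv2.resize(c["image"][v-45:v+55,u-50:u+50,::-1],None,fx=6,fy=6,interpolation=cv2.INTER_CUBIC))
for X in([-50,28,0],[-50,-28,0],[-50,28,34],[50,28,0],[50,28,34]): print(X,((pix(c,t[0]+t[1]@np.array(X,float))[0]-[u-50,v-45]+.5)*6).round())
print(current_opening(),current_time_s())
E
```

```text
df [0.9 0.5 0.4]
grip 56.714484265495436 29.65057047596929 19.4417
scene +y 51 slopes(x,2) [ 3.4 -0. ] off 28.3 rms 0.34
[-50, 28, 0] [309. 381.]
[-50, -28, 0] [329. 326.]
[-50, 28, 34] [368. 384.]
[50, 28, 0] [286. 228.]
[50, 28, 34] [348. 231.]
56.902856401854 22.475
```

View pics/bayA2.png

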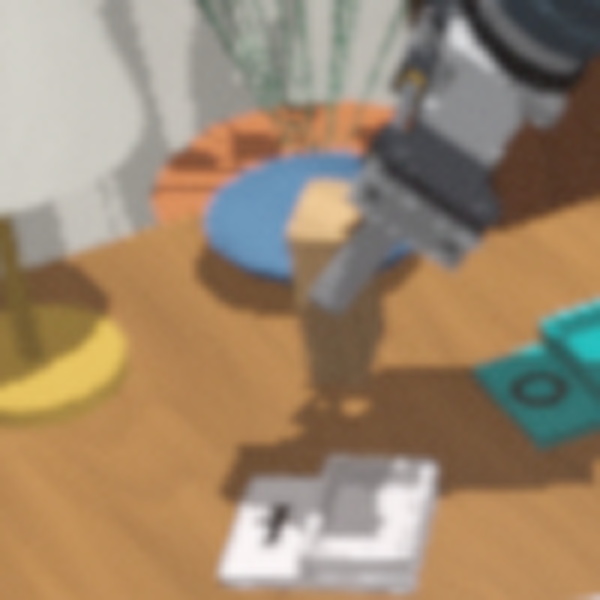

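The box is upright over the bar bay, with its bottom edge at about (315,392) to (372,402). It leans roughly 3 degrees sideways, so I correct part of that, lower it under the guard, and check before and after release.

```bash
sed -i "s/def rot(pr,ex,ey,g):/EZ=[0]\ndef rot(pr,ex,ey,g):/; s/from_euler('XY',\[ex,-ey\]/from_euler('XYZ',[ex,-ey,EZ[0]]/" act2.py
cat >> act2.py <<'E'
def look(k,name,z=50):
    ims=[]
    for n in("scene","side"):
        c=optics.read_camera(n); u,v=pix(c,bay(k)[0])[0].astype(int)
        ims.append(cv2.resize(c["image"][v-40:v+40,u-40:u+40,::-1],(400,400),interpolation=cv2.INTER_CUBIC))
    cv2.imwrite(name,np.hstack(ims))
def release(k,at,u):
    o=current_opening(); effector.command_gripper(o+3); effector.command_gripper(80); r.sleep(.2)
    inhand(*bay(k))
    r.line_to(*at(u,50),feed=120); r.line_to(*at(u,110),feed=250)
    P,q=at(u,110); r.line_to(P+[0,0,120],None,feed=300); print("after retreat"); inhand(*bay(k)); print(current_time_s())
E
python3 - <<'E'
from act2 import *
g=(18,0,26); ps=mk(52,1,g); EZ[0]=2.5
at,u=place2('bar',ps,g); inhand(*bay('bar',u))
if -5<=u<=10:
    # settle a bit more, gently
    release('bar',at,u)
look('bar',"pics/placedA.png")
E
```

```text
contact up 3 dF [-1.3  1.5  5.1] 26.375
scene +y 45 slopes(x,2) [1.8 2.8] off 28.6 rms 0.3
scene +y 44 slopes(x,2) [4.  3.4] off 30.7 rms 0.29
after retreat
scene +y 41 slopes(x,2) [ 0.8 -9.1] off 32.3 rms 0.3
29.2
```

View pics/placedA.png

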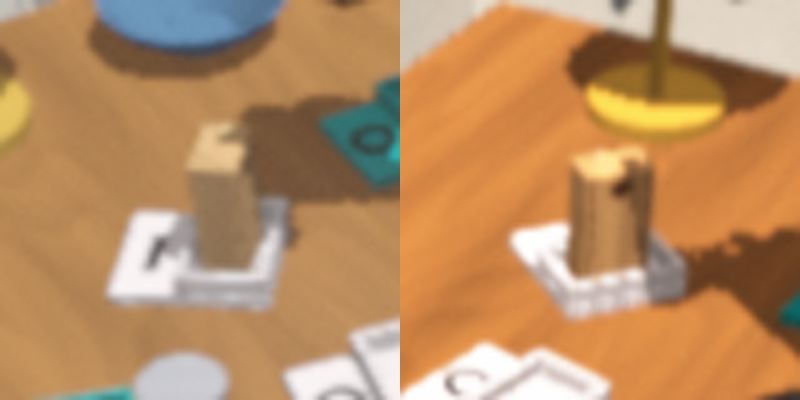

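The bar box now stands upright in the bar holder, at about (225,200) in the left panel, with a slight yaw. I pick the ring box next.

```bash
python3 - <<'E'
from act2 import *
# yaw of placed box from its top face
for n in("scene","side"):
    c=optics.read_camera(n); P=cloud(c).reshape(-1,3); k=(np.linalg.norm(P[:,:2]-[618,-336],axis=1)<50)&(P[:,2]>105)&(P[:,2]<116)
    print(n,k.sum(),cv2.minAreaRect(P[k][:,:2].astype(np.float32)))
g=(18,0,17); ps=mk(65,1,g)
effector.command_gripper(92)
r.move_ptp(*ps(stand('B',190)))
r.line_to(*ps(stand('B'),80),feed=250); r.line_to(*ps(stand('B')),feed=120)
effector.command_gripper(40,30); print("grip",current_opening(),current_grip_force(),current_time_s())
r.line_to(*ps(stand('B',40)),feed=80); r.line_to(*ps(stand('B',190)),feed=250)
t=(np.array([480.,100,330]),boxR(20,90)); r.move_ptp(*ps(t)); r.sleep(.15); inhand(*t)
c=optics.read_camera("scene"); u,v=pix(c,t[0])[0].astype(int)
s1=c["image"][v-40:v+40,u-40:u+40]
t=bay('ring',170); r.move_ptp(*ps(t)); r.sleep(.2); inhand(*t)
c=optics.read_camera("scene"); u,v=pix(c,t[0])[0].astype(int); s2=c["image"][v-40:v+40,u-40:u+40]
cv2.imwrite("pics/B.png",cv2.resize(np.hstack([s1,s2])[:,:,::-1],None,fx=5,fy=5,interpolation=cv2.INTER_CUBIC))
for X in([-50,28,0],[-50,-28,0],[-50,28,34]): print(X,((pix(c,t[0]+t[1]@np.array(X,float))[0]-[u-40,v-40]+.5)*5+[400,0]).round())
print(current_opening(),current_time_s())
E
```

```text
scene 104 ((621.2017211914062, -332.13775634765625), (63.384647369384766, 34.13172912597656), 50.78672790527344)
side 74 ((617.53857421875, -331.9847717285156), (54.844364166259766, 38.70875930786133), 48.9552116394043)
grip 56.30558589596159 29.897665679454803 34.2667
scene under 121 slopes(x,1) [-1.9  1.2] off -2.1 rms 0.3
scene +y 37 slopes(x,2) [2.5 0.4] off 27.9 rms 0.28
side +y 90 slopes(x,2) [2.6 2. ] off 28.9 rms 0.32
scene under 30 slopes(x,1) [-0.8 -0.1] off -1.4 rms 0.21
scene +y 60 slopes(x,2) [-0.6  7.1] off 25.6 rms 0.25
side +y 51 slopes(x,2) [1.  1.3] off 28.9 rms 0.29
[-50, 28, 0] [623. 295.]
[-50, -28, 0] [593. 246.]
[-50, 28, 34] [674. 282.]
56.258337309008915 38.75
```

View pics/B.png

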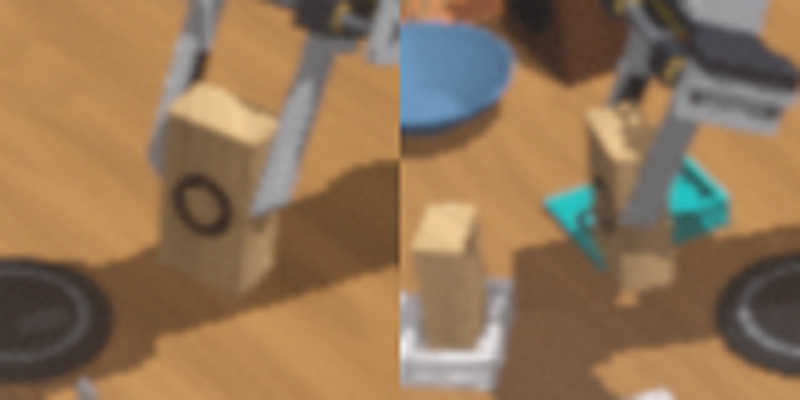

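The ring shows at about (203,207) in the left panel, so box B is the ring box. It sits true in the hand, and the bar box's top face gives a yaw error of only about 1.5 degrees. I lower the ring box.

```bash
python3 - <<'E'
from act2 import *
g=(18,0,17); ps=mk(65,1,g)
at,u=place2('ring',ps,g)
if -6<=u<=8: release('ring',at,u)
look('ring',"pics/placedB.png")
for k in('ring','bar'):
  for n in("scene","side"):
    c=optics.read_camera(n); P=cloud(c).reshape(-1,3); b=np.array(BAY[k][0])
    m=(np.linalg.norm(P[:,:2]-b[:2],axis=1)<50)&(P[:,2]>104)&(P[:,2]<117); print(k,n,m.sum(),cv2.minAreaRect(P[m][:,:2].astype(np.float32)) if m.sum()>5 else '')
print(current_force(),current_time_s())
E
```

```text
contact up 44 dF [ 0.6  2.3 -0.9] 39.9
ring scene 40 ((590.287109375, -138.8792266845703), (31.708847045898438, 78.84700012207031), 14.073904037475586)
ring side 55 ((565.0433349609375, -127.08517456054688), (71.79414367675781, 21.01585578918457), 61.6120719909668)
bar scene 106 ((621.427001953125, -333.1405944824219), (61.42808151245117, 33.971885681152344), 49.501190185546875)
bar side 0 
[-0.06333832  0.66727138 -1.90360653] 40.2
```

View pics/placedB.png

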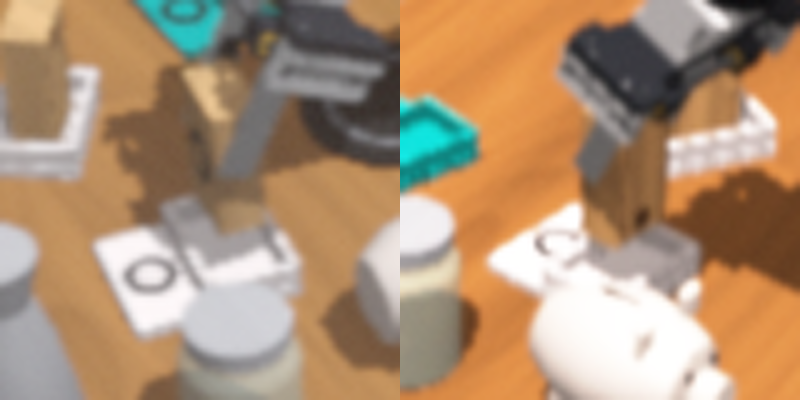

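The guard tripped on motion noise: lateral 2.3 N, no vertical load, with the box still 44 mm above the bay. I continue, judging by vertical force only, after a short settle.

```bash
sed -i "s/f=np.array(current_force())-f0$/r.sleep(.05 if u>12 else .03); f=np.array(current_force())-f0/; s/if np.linalg.norm(f)>2.5: break/if f[2]>2.2 or np.linalg.norm(f)>6: break/" act2.py
sed -i "s/command_gripper(80)/command_gripper(86)/" act2.py
python3 - <<'E'
from act2 import *
g=(18,0,17); ps=mk(65,1,g)
at,u=place2('ring',ps,g)
if -6<=u<=8: release('ring',at,u)
look('ring',"pics/placedB2.png")
for k in('ring','bar'):
  for n in("scene","side"):
    c=optics.read_camera(n); P=cloud(c).reshape(-1,3); b=np.array(BAY[k][0])
    m=(np.linalg.norm(P[:,:2]-b[:2],axis=1)<50)&(P[:,2]>104)&(P[:,2]<117); print(k,n,m.sum(),cv2.minAreaRect(P[m][:,:2].astype(np.float32)) if m.sum()>5 else '')
print(current_force(),current_time_s())
E
```

```text
contact up 1 dF [-1.3 -2.   3.5] 44.8667
scene +y 37 slopes(x,2) [ 5.3 -0.3] off 29.5 rms 0.26
side +y 36 slopes(x,2) [ 3.2 -4.5] off 31.1 rms 0.27
after retreat
scene under 26 slopes(x,1) [-0.3 -1.3] off -1.1 rms 0.25
scene +y 47 slopes(x,2) [-3.5 -6.3] off 27.3 rms 0.22
side +y 43 slopes(x,2) [-3.3 -1.5] off 27.0 rms 0.27
47.675
ring scene 125 ((579.0139770507812, -141.2010498046875), (63.08395767211914, 34.990447998046875), 79.64898681640625)
ring side 101 ((574.474609375, -138.9781494140625), (61.561622619628906, 37.08478546142578), 78.96334838867188)
bar scene 107 ((621.7052612304688, -332.35894775390625), (62.701332092285156, 35.73041915893555), 45.95928955078125)
bar side 82 ((618.2036743164062, -330.3769226074219), (56.564857482910156, 40.33604431152344), 52.709346771240234)
[ 0.36131762 -0.09701046  0.62050189] 47.975
```

View pics/placedB2.png

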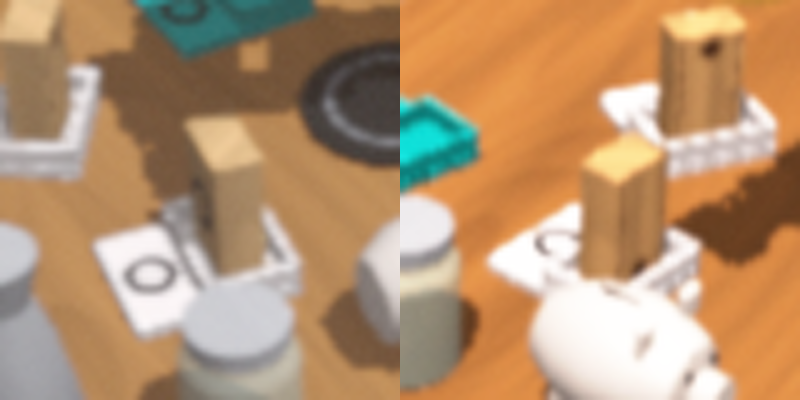

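Both boxes stand upright in their matching bays. The ring box is at about (225,200) in the left panel and the bar box at (700,75) in the right. Their tops are at the expected height and yaw, and the gripper is clear.

```bash
python3 -c "
from bench import *
print(r.sign_off(),current_time_s())"
```

```text
the job is handed in; nothing more can be done
the job is handed in; nothing more can be done
```

The job is handed in at about 48 s: both boxes stand upright in their matching holders, marks facing the badges, but the first set-down of the bar box was not gentle, because an orientation error in my code made it tip out of its holder before I re-grasped and placed it.

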